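# Dispense one eraser block and slide it onto the empty tray

## Robot

A 7-joint arm with a two-finger parallel gripper is mounted at the origin on the work surface. World frame = base frame: x ahead of the robot, y to its left, z up, the work surface at z = 0. Lengths are in mm, angles in rad, forces in N, time in s.
With the tool pointing down it reaches from about 425 to 875 mm from the base axis. Payload 9.9 kg.
Tool frame: the origin (TCP) lies at the very end of the fingers, on their centre line; the grasp point (between the pads) lies 19 mm behind it; z points along the fingers, y is the line along which they close (so a half turn about z gives the same grasp; the last joint's range is limited). The gripper opens to 85 mm and grips with 20 to 120 N. Pads are 22 mm wide; open, the fingers measure 114 mm over their backs; the gripper's body (76 mm by 85 mm) begins 54 mm behind the grasp point. The pads swing forward as they close: fully open they stand 13 mm farther back than shut.
Start: joints at [1.042, 0.576, 0.025, 1.437, -0.015, 1.129, -0.057], TCP at [290.442, -609.321, 231.289] pointing down, gripper open.
Joint ranges: [-2.76, 2.76], [-0.34, 2.15], [-1.52, 1.57], [0.19, 2.46], [-1.09, 4.23], [0.17, 1.99], [-2.82, 2.82]. Speed limits (rad/s): [2.22, 2.22, 3.01, 3.01, 3.14, 3.14, 3.14].

## Interface

Orientations are given as a unit quaternion [x, y, z, w].
In Python, from workcell import get_obs, grab_frame, finish_job gives the robot as it stands.
- The arm moves only by the tool step_arm, never from a script. Its arguments are lists of equal length, an entry for each row: "hand": the finger opening in mm, from 0 to 85.4; "delta_pos": the shift along the world's x, y, z in mm, a list of three; "turn": the turn, a rotation vector about the world's x, y, z in degrees, a list of three. A call has 1 to 8 rows; each row shifts and turns the commanded pose from where the row before left it; what a row does not reach is not made up. A row lasts 1/10 s, in which the tool goes at most 50 mm and 8.59 degrees, less where a joint would pass 70% of its speed; a pose out of reach is approached as far as the arm can. A call with a gripper value outside its range is refused whole. The fingers move at their own pace and stop on an object; "force" is the grip in N (left out, the last holds). Time passes only in rows, so rows that do not move let the fingers close. It gives the time, the measured TCP pose, the force, the opening and the grip force at its end, in the units of the state.
- get_obs(): the state, without advancing time (a new reading comes with each control period).
- grab_frame(name): name is "side" or "top"; returns a dict with "img" (400x640x3 uint8, red, green, blue), "depth" (400x640 float32, mm along the optical axis (not along the pixel's ray), 0 where there is no reading), "intrinsics" (3x3 intrinsics, pixels), "k1" (the pictures are not rectified: a ray, as slopes to the right and down, at radius r is drawn at 1 + k1 r^2 times it, then the intrinsics apply), "cam_to_world" (4x4, takes a point from camera to world coordinates). Camera axes: x right, y down, z forward; pixel columns grow to the right and rows downward; lengths in mm; the calibration is good to about 2 mm. A picture is of the moment at which its call begins.
- finish_job(): hands the job in; it is judged then, once.
The state is a dict: "time_s": time; "joint_positions": joint angles; "dq": joint speeds; "tau": joint torques, N m; "tool_pos": TCP position; "tool_rot": TCP orientation; "contact_force": force on the tool from outside, world axes, zero at the start; "torque": the same for the moment, N m; "width": finger opening in mm; "gripper_force": force on a finger pad.
Only numpy, scipy, OpenCV 4.12 (cv2) and the standard library are available. Lean on these libraries where they do the work, as an engineer would, in place of code of your own. Each camera call takes 0.05 s, during which the arm holds its last target. There are 200 camera calls.

## Task

Press the plunger of the eraser dispenser once, all the way down, and let it come back up, so that a single block is pushed out onto the deck. Then, with the fingertips, push that block sideways along the deck onto the empty one of the two steel trays, so that it lies flat and wholly on the tray. Nothing is to be picked up; leave the block on the other tray, the blocks still in the magazine and everything else on the table where they are.

Things in the scene. Friction and masses are not known exactly. Their poses are not given: they have to be found in the camera images.
- dispenser: The fixed dispenser. Origin at table height under the landing spot; +x points away from the robot's side towards magazine and plunger. Dark steel deck, top 10 mm above the table, y -60 to 60, x -34 to 182 mm; a lip 13 mm above the table along its front edge (x -34 to -30); its two y sides are open. Grey housing at x 97 to 182, y -30 to 30, 50 mm high, carries the plunger.
- landing (a point): Spot on the deck's top, above the dispenser's origin, where the centre of the ejected block comes to lie, its sides parallel to the dispenser's (up to 12 mm farther, against the front lip, after a fast press).
- magazine (a point): Centre of the clear magazine at its open top, 50 mm above the table; walls x 49 to 97, y -28 to 28 mm in the dispenser's frame. A gate 15 mm high in its front (-x) face lets one block out. A pusher inside moves 3 mm to -x per mm of plunger, 75 mm in all, and goes back as the plunger rises; the next block then drops into place.
- plunger (a joint): How far the plunger is pressed, m: 0 up, 0.025 fully down at a hard stop. A spring brings it back up when it is let go. The push needed grows from about 2 N to about 7 N at the stop, plus a few N of friction while it moves.
- plunger_top (a point): Centre of the top face of the plunger's round black cap, 34 mm in diameter and 10 mm thick, on a thin steel stem; 90 mm above the table when up, 140 mm along +x from the dispenser's origin. It moves straight down 25 mm when pressed.
- block: The lowest block in the magazine, the one to be dispensed: white hard eraser block, 36 (x) x 44 (y) x 12 (z) mm, about 30 g, origin at the centre of its underside, x and y along the dispenser's x and y at the start. It starts at x = 73 mm in the dispenser's frame, standing on the deck. It slides freely on the deck; the step from deck to tray is 2 mm down.
- next_block: The block above it, which must stay in the magazine: white hard eraser block, 36 (x) x 44 (y) x 12 (z) mm, about 30 g, origin at the centre of its underside. One more like it lies on top.
- free_tray: The empty steel tray, fixed, beside the deck on one side or the other (which side changes), nearly touching it: a plate 72 (x) x 100 (y) mm, its top 8 mm above the table, with a low lip along each x edge (3 mm wide, up to 11 mm above the table); its two y ends are open. Origin at table height under its centre; axes parallel to the dispenser's; centre 112 mm to one side (y) of the dispenser's origin.
- used_tray: The other steel tray, just like the empty one, on the opposite side of the deck; a block lies on it.
- parked_block: The block that lies on the other tray, to be left alone: white hard eraser block, 36 (x) x 44 (y) x 12 (z) mm, about 30 g, origin at the centre of its underside.
- paste_jar: Upright jar, 52 mm in diameter, 62 mm high, beside the dispenser's plunger end, left alone. Origin at the centre of its underside.
- puck_weight: Brass weight, 48 mm in diameter, 42 mm high with a small knob, beside the dispenser's plunger end, left alone. Origin at the centre of its underside.
- amber_bottle: Small upright amber bottle, 40 mm in diameter, 85 mm high, beyond the dispenser, left alone. Origin at the centre of its underside.
- spatula: Spatula, 170 mm long, lying along its x on the table on the robot's side of the deck, left alone.
- brush: Brush, 200 mm long, lying along its x on the table beyond the dispenser, left alone.
- wood_block: Wooden block 70 x 30 x 25 mm beyond the dispenser, left alone. Origin at the centre of its underside.

How it is judged (in metres and radians):
On the way, in this order (a step that is already met when the one before it is completed fails the run):
1. the plunger is pressed fully down and the block has come out onto the deck (value of joint plunger above 0.0225 m and x of block in the frame of dispenser below 0.01 m and y of block in the frame of dispenser between -0.02 and 0.02 m).
2. the plunger is let up again, the block still lying on the deck (value of joint plunger below 0.004 m and y of block in the frame of dispenser between -0.03 and 0.03 m).
3. the block lies on the empty tray (x of block in the frame of free_tray between -0.018 and 0.018 m and y of block in the frame of free_tray between -0.029 and 0.029 m and z of block in the frame of free_tray below 0.011 m), for 0.2 s.
At the end, for the whole second after the job is handed in: The dispensed block lies flat and at rest on the empty tray (centre within 18 mm of the tray's centre in x and 29 mm in y), the plunger is up, the next block is still in the magazine, the block on the other tray has moved less than 8 mm and the other loose things less than 15 mm (all of step 3 and z of block in the frame of free_tray above 0.005 m and angle between block's own z axis and vertical below 0.12 rad and linear speed of block below 0.01 m/s and value of joint plunger below 0.004 m and x of next_block in the frame of dispenser above 0.058 m and distance of parked_block from where it was at the start of the episode below 0.008 m and distance of each of paste_jar, puck_weight, amber_bottle, spatula, brush, wood_block from where it was at the start of the episode below 0.015 m); the robot touches nothing.
It fails at once if the dispensed block is lifted or tipped up (height (world z) of block above 0.022 m or angle between block's own z axis and vertical above 0.6 rad).
It fails at once if a second block leaves the magazine, by the gate or by the top (x of next_block in the frame of dispenser below 0.055 m or height (world z) of next_block above 0.035 m).
It fails at once if the block on the other tray is disturbed (distance of parked_block from where it was at the start of the episode above 0.008 m).
It fails at once if another thing on the table is disturbed (distance of any of paste_jar, puck_weight, amber_bottle, spatula, brush, wood_block from where it was at the start of the episode above 0.015 m).
It also fails if it takes over 38 s, if anything falls off the work surface, if the arm or the gripper's body presses on something with over 40 N, if the wrist force passes 120 N, or if a joint passes its speed limit or range.

## Working session

There is one attempt and no reset: what is moved stays moved. The work goes in short steps, Python scripts to look and compute and a tool call to move; the robot and the scene stay as the last step left them, time stands still between calls to the robot, and variables do not carry over. Pictures are saved under pics/ and viewed, at most 10 in all, crops included, and the job is handed in when it is done.

Besides the shell and the picture viewer there is one more tool, called after "Emit:" as a command line: name --argument value ..., lists and objects as JSON in quotes. step_arm: Moves the arm, as the interface text tells. Its arguments: {"type":"object","properties":{"hand":{"type":"array","items":{"type":"number"}},"delta_pos":{"type":"array","items":{"type":"array","items":{"type":"number"}}},"turn":{"type":"array","items":{"type":"array","items":{"type":"number"}}},"force":{"type":"number"}},"required":["hand","delta_pos","turn"]}

```bash
mkdir -p pics; cat > h.py <<'E'
import numpy as np, cv2
from workcell import get_obs, grab_frame, finish_job
def ray(f,u,v):
    K=np.array(f["intrinsics"]);T=np.array(f["cam_to_world"])
    p=cv2.undistortPoints(np.array([[[u,v]]],float),K,np.array([f["k1"],0,0,0.]))[0,0]
    return T[:3,3],T[:3,:3]@np.array([p[0],p[1],1.])
def onz(f,u,v,z):
    o,d=ray(f,u,v); return o+d*(z-o[2])/d[2]
def dep(f,u,v):
    o,d=ray(f,u,v); return o+d*f["depth"][int(v),int(u)]
E
python3 - <<'E'
from h import *
import pickle
for n in("top","side"):
    f=grab_frame(n);pickle.dump(f,open(n+".pkl","wb"));cv2.imwrite(f"pics/{n}0.png",f["img"][:,:,::-1]);print(n,np.array(f["cam_to_world"]).round(2).tolist(),f["intrinsics"],f["k1"])
o=get_obs();print(o["time_s"],o["tool_pos"],o["tool_rot"])
E
```

```text
top [[0.02, -0.98, 0.19, 453.62], [-1.0, -0.02, -0.01, 28.6], [0.01, -0.19, -0.98, 849.63], [0.0, 0.0, 0.0, 1.0]] [[363.79896071   0.         322.27773837]
 [  0.         363.79896071 199.09671109]
 [  0.           0.           1.        ]] -0.0819277222218414
side [[0.72, -0.39, 0.57, 151.83], [-0.69, -0.43, 0.58, -408.18], [0.02, -0.81, -0.58, 536.38], [0.0, 0.0, 0.0, 1.0]] [[400.5225      0.        317.370083 ]
 [  0.        400.5225    200.3903455]
 [  0.          0.          1.       ]] 0.004218480203912308
0.1 [ 290.27876996 -608.94320343  230.54405407] [ 9.75366029e-01  2.20591374e-01 -2.04615468e-04 -7.16693974e-04]
```

View pics/top0.png

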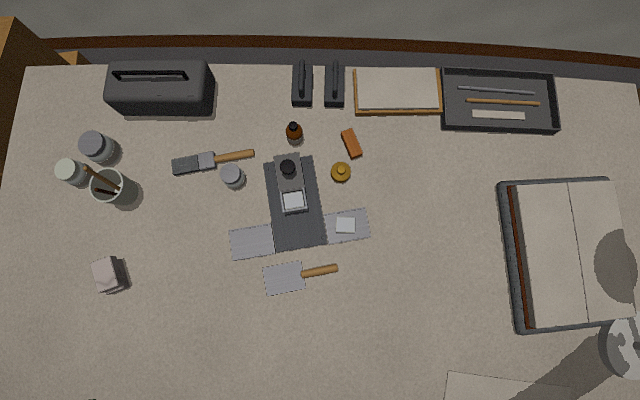

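View pics/side0.png

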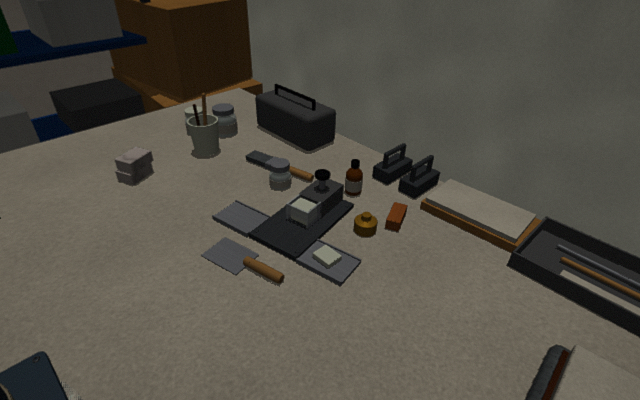

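The top view shows the deck at about (264–326, 155–250), the cap at (288,167), the empty tray on the left at (251,242) (world +y), and the parked block at (346,225). The side view shows the cap at (322,174).

```bash
python3 - <<'E'
from h import *
import pickle
t=pickle.load(open("top.pkl","rb"));s=pickle.load(open("side.pkl","rb"))
c=t["img"][120:280,220:380];cv2.imwrite("pics/tc.png",cv2.resize(c,(640,640),interpolation=cv2.INTER_CUBIC)[:600,:,::-1])
def lab(f,u0,v0,u1,v1,cond):
    g=f["img"].astype(int)[v0:v1,u0:u1]; m=cond(g).astype(np.uint8)
    n,L,st,ce=cv2.connectedComponentsWithStats(m); out=[]
    for i in range(1,n):
        if st[i,4]>25:
            cn,_=cv2.findContours((L==i).astype(np.uint8),0,2); r=cv2.minAreaRect(cn[0])
            out.append((st[i].tolist(),(ce[i]+[u0,v0]).round(1).tolist(),(cv2.boxPoints(r)+[u0,v0]).round(1).tolist()))
    return out
for n,b,c in [("captop",(t,270,145,310,190),lambda g:g.max(2)<38),("capside",(s,305,160,340,190),lambda g:g.max(2)<38)]:
    print(n,lab(*b,c))
for p in [(251,242),(300,225),(290,245),(318,200),(240,255),(288,167),(345,224)]: print(p,t["img"][p[1],p[0]],dep(t,*p).round(1))
for p in [(322,174),(323,171)]: print(p,s["img"][p[1],p[0]],dep(s,*p).round(1))
E
```

```text
captop [([10, 14, 15, 16, 75], [287.2, 166.7], [[280.0, 159.0], [294.0, 159.0], [294.0, 174.0], [280.0, 174.0]])]
capside [([9, 9, 16, 21, 239], [321.9, 178.9], [[314.0, 169.0], [329.0, 169.0], [329.0, 189.0], [314.0, 189.0]])]
(251, 242) [135 136 135] [508.9 185.1   9. ]
(300, 225) [75 78 79] [551.   73.3   9.5]
(290, 245) [83 83 83] [504.2  94.8  10. ]
(318, 200) [75 75 78] [610.8  33.   10.5]
(240, 255) [140 135 138] [478.4 208.6   9.9]
(288, 167) [36 30 34] [666.3  99.   92.4]
(345, 224) [165 165 167] [554.7 -30.4  18.5]
(322, 174) [8 5 5] [666.5  96.7  89.4]
(323, 171) [4 0 6] [675.9 103.2  90. ]
```

View pics/tc.png

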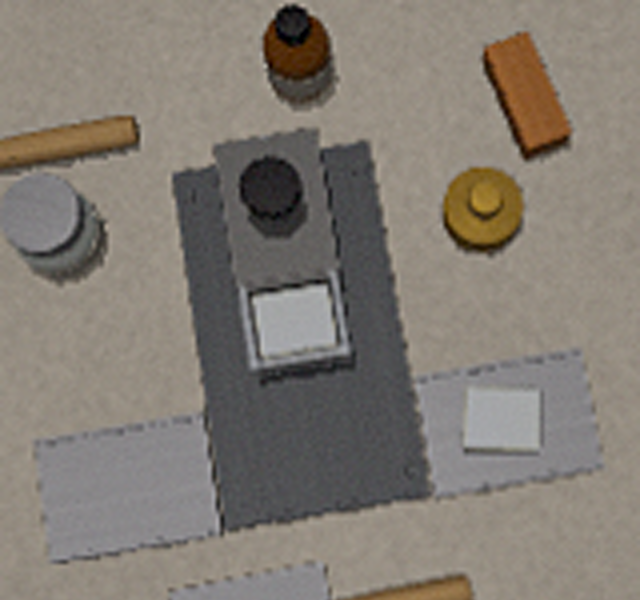

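The crop (4x, offset 220,120) shows the cap centre at crop (271,186), deck corners at (222,531), (430,495), (370,140), (172,173), and empty tray corners at (35,440), (50,562).

```bash
python3 - <<'E'
from h import *
import pickle
t=pickle.load(open("top.pkl","rb"))
P=lambda x,y,z:onz(t,220+x/4-.4,120+y/4-.4,z)[:2]
fl,fr,br,bl=[P(*p) for p in[(222,531,12),(430,495,12),(370,140,10),(172,173,10)]]
print("len",np.linalg.norm(fl-bl),np.linalg.norm(fr-br),"wid",np.linalg.norm(fl-fr),np.linalg.norm(bl-br))
ex=(bl+br-fl-fr);ex/=np.linalg.norm(ex);ey=np.array([-ex[1],ex[0]])
c=(fl+fr+bl+br)/4;o=c-74*ex
print("yaw",np.degrees(np.arctan2(ex[1],ex[0])),"o",o)
cap=P(271,186,90);D=lambda p:np.round([(p-o)@ex,(p-o)@ey],1)
print("cap",cap,D(cap),"should",o+140*ex)
print("tray",[D(P(*p,8)) for p in[(35,440),(50,562)]],"centre",o+112*ey)
print("parked",D(P(503,420,20)),"jar",D(P(42,210,62)),"puck",D(P(483,208,30)),"bottle",D(P(292,20,85)),"spat",D(P(250,565,3)))
print("mag",D((P(296,321,44))))
g=get_obs();from scipy.spatial.transform import Rotation as R
print(R.from_quat(g["tool_rot"]).as_matrix().round(3),g["time_s"],g["tool_pos"])
E
```

```text
len 215.4979019270708 215.63569565544594 wid 120.62696662404034 120.40679595459623
yaw 10.718769356131048 o [531.39670222  75.1457588 ]
cap [668.91197604 100.68943981] [139.9  -0.5] should [668.95397127 101.18414833]
tray [array([ 35.4, 160.9]), array([-35.7, 160.9])] centre [510.56599059 185.19157405]
parked [   1.6 -108.5] jar [155.4 129.5] puck [ 124.5 -117.9] bottle [234.7 -25.7] spat [-55.5  48.2]
mag [73.2 -1. ]
[[ 0.903  0.43  -0.001]
 [ 0.43  -0.903  0.001]
 [-0.    -0.001 -1.   ]] 0.1 [ 290.27876996 -608.94320343  230.54405407]
```

Checks out: sizes and cap position agree to about 1 mm. Moving above the cap, fingers shut, closing line along the dispenser's x.

Emit:
step_arm --hand '[0,0,0,0,0,0,0,0]' --delta_pos '[[22.3,41.8,0],[22.3,41.8,0],[22.3,41.8,0],[22.3,41.8,0],[22.3,41.8,0],[22.3,41.8,0],[22.3,41.8,0],[22.3,41.8,0]]' --turn '[[0,0,4.5],[0,0,4.5],[0,0,4.5],[0,0,4.5],[0,0,4.5],[0,0,4.5],[0,0,4.5],[0,0,4.5]]'

```text
time_s: 0.9
tool_pos: [469.3, -273.1, 231.2]
tool_rot: [0.859, 0.513, -0.0, -0.0]
contact_force: [0.3, 0.4, -0.4]
width: -0.0
gripper_force: 0.0
```

Emit:
step_arm --hand '[0,0,0,0,0,0,0,0]' --delta_pos '[[22.3,41.8,0],[22.3,41.8,0],[22.3,41.8,-5],[22.3,41.8,-10],[22.3,41.8,-15],[22.3,41.8,-20],[22.3,41.8,-20],[22.3,41.8,-10]]' --turn '[[0,0,4.5],[0,0,4.5],[0,0,4.5],[0,0,4.5],[0,0,4.5],[0,0,4.5],[0,0,4.5],[0,0,4.5]]'

```text
time_s: 1.7
tool_pos: [645.7, 58.4, 150.3]
tool_rot: [0.658, 0.753, -0.001, -0.001]
contact_force: [0.9, -1.1, -0.2]
width: -0.1
gripper_force: 0.0
```

Emit:
step_arm --hand '[0,0]' --delta_pos '[[22,41.5,0],[0,0,0]]' --turn '[[0,0,3.2],[0,0,0]]'

```text
time_s: 1.9
tool_pos: [668.8, 107.6, 151.3]
tool_rot: [0.634, 0.773, 0.002, -0.002]
contact_force: [-0.1, -0.3, 0.3]
width: 0.0
gripper_force: 0.0
```

Emit:
step_arm --hand '[0,0,0]' --delta_pos '[[0,0,-20],[0,0,-20],[0,0,0]]' --turn '[[0,0,0],[0,0,0],[0,0,0]]'

```text
time_s: 2.2
tool_pos: [666.1, 98.0, 109.4]
tool_rot: [0.638, 0.77, -0.002, -0.002]
contact_force: [0.2, -0.2, -0.7]
width: -0.1
gripper_force: 0.0
```

```bash
python3 - <<'E'
from h import *
f=grab_frame("side");cv2.imwrite("pics/s1.png",cv2.resize(f["img"][100:250,220:400],(720,600),interpolation=cv2.INTER_CUBIC)[:,:,::-1])
o=get_obs();print(o["tool_pos"],o["tool_rot"],o["contact_force"])
E
```

```text
[666.99693386  98.31641278 111.07639456] [ 0.63818167  0.76988415 -0.00125654 -0.00098599] [ 0.55574752 -1.697358    0.63815035]
```

View pics/s1.png

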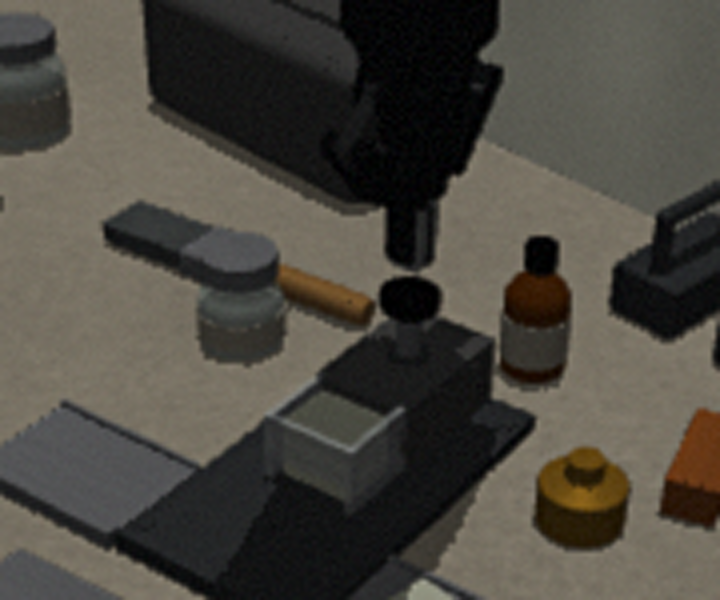

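The fingertips at crop (411,265) stand centred over the cap at (410,297). Pressing slowly.

Emit:
step_arm --hand '[0,0,0,0,0,0,0,0]' --delta_pos '[[2,2.5,-8],[0,0,-6],[0,0,-4],[0,0,-3],[0,0,-3],[0,0,-3],[0,0,-3],[0,0,-3]]' --turn '[[0,0,0],[0,0,0],[0,0,0],[0,0,0],[0,0,0],[0,0,0],[0,0,0],[0,0,0]]'

```text
time_s: 3.05
tool_pos: [670.1, 101.1, 79.8]
tool_rot: [0.638, 0.77, 0.0, 0.0]
contact_force: [-2.8, -0.8, 4.3]
width: -0.0
gripper_force: 2.1
```

Emit:
step_arm --hand '[0,0,0,0,0]' --delta_pos '[[0,0,-3],[0,0,-3],[0,0,-3],[0,0,-3],[0,0,0]]' --turn '[[0,0,0],[0,0,0],[0,0,0],[0,0,0],[0,0,0]]'

```text
time_s: 3.55
tool_pos: [670.1, 101.1, 67.7]
tool_rot: [0.638, 0.77, 0.0, 0.0]
contact_force: [-2.6, -0.2, 5.4]
width: 0.0
gripper_force: 2.8
```

Emit:
step_arm --hand '[0,0,0,0]' --delta_pos '[[0,0,-2],[0,0,-2],[0,0,-1],[0,0,0]]' --turn '[[0,0,0],[0,0,0],[0,0,0],[0,0,0]]'

```text
time_s: 3.95
tool_pos: [670.2, 101.1, 64.9]
tool_rot: [0.638, 0.77, 0.0, 0.001]
contact_force: [-7.9, -1.8, 22.5]
width: -0.2
gripper_force: 11.4
```

```bash
python3 - <<'E'
from h import *
f=grab_frame("side");cv2.imwrite("pics/s2.png",cv2.resize(f["img"][130:260,220:376],(720,600),interpolation=cv2.INTER_CUBIC)[:,:,::-1])
o=get_obs();print(o["tool_pos"],o["contact_force"])
E
```

```text
[670.22256898 101.12467801  64.91067936] [-7.93411121 -2.82533032 24.05174826]
```

View pics/s2.png

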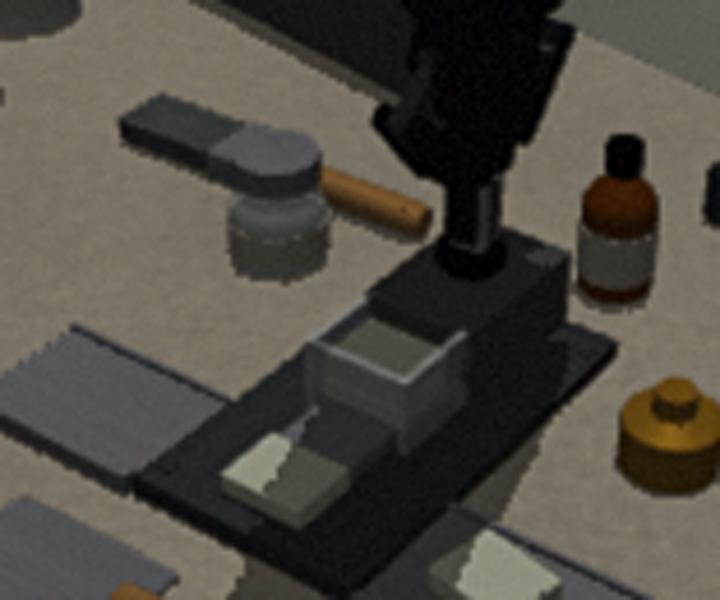

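The plunger is at its stop (TCP z 65, force stepped up) and the block lies at crop (285,480), clear of the gate. Letting it up, then going above the deck's far (-y) side.

Emit:
step_arm --hand '[0,0,0,0,0,0,0,0]' --delta_pos '[[0,0,6],[0,0,6],[0,0,6],[0,0,6],[0,0,8],[0,0,15],[0,0,20],[0,0,20]]' --turn '[[0,0,0],[0,0,0],[0,0,0],[0,0,0],[0,0,0],[0,0,0],[0,0,0],[0,0,0]]'

```text
time_s: 4.8
tool_pos: [670.0, 101.2, 150.8]
tool_rot: [0.638, 0.77, 0.0, -0.0]
contact_force: [0.6, -0.2, 0.2]
width: 0.2
gripper_force: 0.0
```

Emit:
step_arm --hand '[0,0,0,0,0,0,0]' --delta_pos '[[0,-26,0],[-26,-26,0],[-26,-25,0],[-26,0,0],[-26,0,0],[-25,0,0],[0,0,0]]' --turn '[[0,0,0],[0,0,0],[0,0,0],[0,0,0],[0,0,0],[0,0,0],[0,0,0]]'

```text
time_s: 5.5
tool_pos: [538.2, 23.9, 150.4]
tool_rot: [0.638, 0.77, -0.001, -0.0]
contact_force: [0.3, 0.2, 0.6]
width: -0.2
gripper_force: 0.0
```

```bash
python3 - <<'E'
from h import *
f=grab_frame("side");cv2.imwrite("pics/s3.png",cv2.resize(f["img"][130:290,210:402],(720,600),interpolation=cv2.INTER_CUBIC)[:,:,::-1])
g=grab_frame("top");cv2.imwrite("pics/t3.png",cv2.resize(g["img"][140:270,225:381],(720,600),interpolation=cv2.INTER_CUBIC)[:,:,::-1])
o=get_obs();print(o["tool_pos"],o["tool_rot"],o["contact_force"])
E
```

```text
[541.50515193  24.18898259 150.46025632] [6.38161137e-01 7.69902425e-01 4.55618612e-04 6.41946350e-04] [ 0.17894917  0.58771203 -0.07041735]
```

View pics/s3.png

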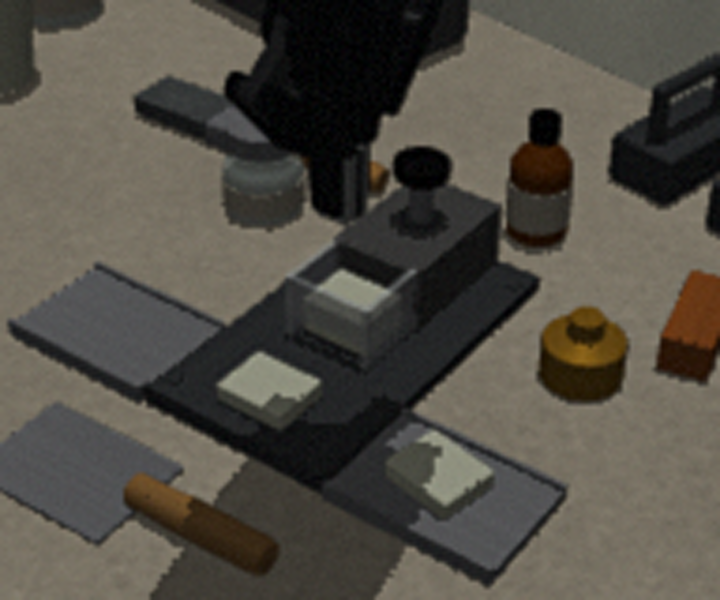

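View pics/t3.png

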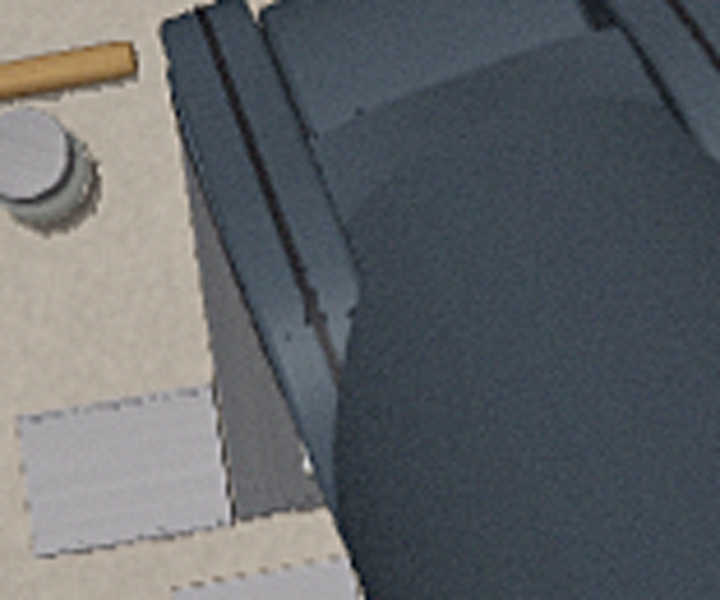

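The plunger is up; block's top corners in the side crop (3.75x, offset 210,130) are about (217,385), (264,352), (321,380), (272,415). Top view is hidden by the arm.

```bash
python3 - <<'E'
from h import *
f=grab_frame("side");o=np.array([531.4,75.1]);a=np.radians(10.7);ex=np.array([np.cos(a),np.sin(a)]);ey=np.array([-ex[1],ex[0]])
P=lambda x,y,z:onz(f,210+x/3.75-.4,130+y/3.75-.4,z)[:2]
D=lambda p:np.round([(p-o)@ex,(p-o)@ey],1)
q=[P(x,y,22) for x,y in[(217,385),(264,352),(321,380),(272,415)]]
print([D(p) for p in q],D(sum(q)/4))
print("parked",[D(P(x,y,20)) for x,y in[(387,463),(436,430),(494,475),(443,508)]],"deck front L",D(P(148,390,10)),"cap",D(P(422,165,90)))
E
```

```text
[array([-17.4,  18.3]), array([18.7, 16.2]), array([ 18.5, -23.1]), array([-18.7, -20.1])] [ 0.3 -2.2]
parked [array([-10.7, -87.4]), array([ 24.1, -93.3]), array([  13.8, -135.1]), array([ -20.2, -127.6])] deck front L [-32.2  55. ] cap [137.4  -3.7]
```

Emit:
step_arm --hand '[0,0,0,0,0,0,0,0]' --delta_pos '[[0,0,-30],[0,0,-30],[0,0,-30],[0,0,-20],[0,0,-12],[0,0,-8],[0,0,-5],[0,0,0]]' --turn '[[0,0,0],[0,0,-0.5],[0,0,0],[0,0,0],[0,0,0],[0,0,0],[0,0,0],[0,0,0]]'

```text
time_s: 6.45
tool_pos: [541.3, 24.2, 14.4]
tool_rot: [0.642, 0.767, 0.0, 0.0]
contact_force: [0.4, -0.3, -0.4]
width: -0.1
gripper_force: 0.0
```

Emit:
step_arm --hand '[0,0,0,0,0,0,0,0]' --delta_pos '[[-1.9,9.8,0],[-1,5,0],[-1,5,0],[-1.5,7.8,0],[-1.9,9.8,0],[-1.9,9.8,0],[-1.9,9.8,0],[-1.9,9.8,0]]' --turn '[[0,0,0],[0,0,0],[0,0,0],[0,0,0],[0,0,0],[0,0,0],[0,0,0],[0,0,0]]'

```text
time_s: 7.25
tool_pos: [527.8, 92.0, 14.4]
tool_rot: [0.641, 0.767, 0.0, -0.0]
contact_force: [0.2, -0.2, 0.5]
width: -0.3
gripper_force: 0.2
```

```bash
python3 - <<'E'
from h import *
f=grab_frame("side");cv2.imwrite("pics/s4.png",cv2.resize(f["img"][130:290,190:382],(720,600),interpolation=cv2.INTER_CUBIC)[:,:,::-1])
o=get_obs();print(o["tool_pos"],o["contact_force"])
E
```

```text
[527.48476701  94.21571054  14.47306506] [-0.57904833  1.73974709 -0.01562989]
```

View pics/s4.png

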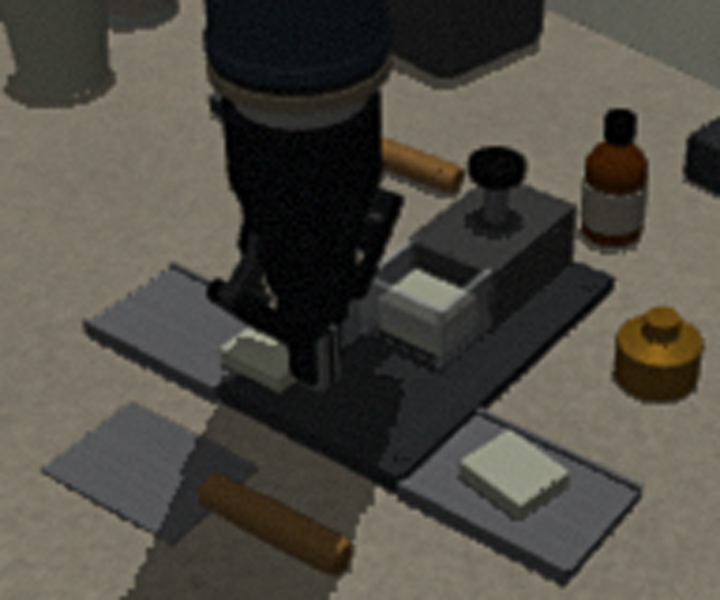

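The block at crop (260,355) rides squarely ahead of the fingertips over the deck edge. Pushing the remaining 60 mm.

Emit:
step_arm --hand '[0,0,0,0,0,0,0,0]' --delta_pos '[[-1.9,9.8,0],[-1.9,9.8,0],[-1.9,9.8,0],[-1.9,9.8,0],[-1.5,7.8,0],[-1.3,6.5,0],[-0.8,4,0],[-0.4,2,0]]' --turn '[[0,0,0],[0,0,0],[0,0,0],[0,0,0],[0,0,0],[0,0,0],[0,0,0],[0,0,0]]'

```text
time_s: 8.1
tool_pos: [516.3, 150.8, 14.4]
tool_rot: [0.641, 0.767, -0.0, 0.0]
contact_force: [0.9, -0.5, 0.3]
width: 0.2
gripper_force: 0.2
```

Emit:
step_arm --hand '[0,0,0,0,0,0,0,0]' --delta_pos '[[0,0,0],[1,-5,0],[1.9,-10,5],[0,0,30],[0,0,40],[0,0,40],[0,-45,20],[0,-45,0]]' --turn '[[0,0,0],[0,0,0],[0,0,0],[0,0,0],[0,0,0],[0,0,0],[0,0,0],[0,0,0]]'

```text
time_s: 8.9
tool_pos: [521.0, 44.6, 152.9]
tool_rot: [0.641, 0.768, 0.002, 0.002]
contact_force: [0.6, -0.7, -0.6]
width: -0.0
gripper_force: 0.0
```

Emit:
step_arm --hand '[0,0,0,0,0]' --delta_pos '[[0,-45,0],[0,-45,0],[0,-45,0],[0,-45,0],[0,0,0]]' --turn '[[0,0,0],[0,0,0],[0,0,0],[0,0,0],[0,0,0]]'

```text
time_s: 9.4
tool_pos: [517.6, -143.6, 149.3]
tool_rot: [0.646, 0.763, -0.002, 0.001]
contact_force: [-0.1, 0.7, -0.3]
width: 0.1
gripper_force: 0.0
```

```bash
python3 - <<'E'
from h import *
f=grab_frame("top");cv2.imwrite("pics/t5.png",cv2.resize(f["img"][140:270,225:381],(720,600),interpolation=cv2.INTER_CUBIC)[:,:,::-1])
o=np.array([531.4,75.1]);a=np.radians(10.7);ex=np.array([np.cos(a),np.sin(a)]);ey=np.array([-ex[1],ex[0]])
m=(f["img"][220:265,228:280].min(2)>155).astype(np.uint8)
n,L,st,ce=cv2.connectedComponentsWithStats(m)
for i in range(1,n):
    if st[i,4]>80:
        p=onz(f,ce[i][0]+228,ce[i][1]+220,20)[:2]-o; print(st[i],(p@ex).round(1),(p@ey-112).round(1))
g=get_obs();print(g["time_s"],g["tool_pos"],g["contact_force"])
E
```

```text
[  1   3  46  37 779] -6.9 -8.4
9.45 [ 518.08275263 -139.65987207  149.42340316] [0.26730172 1.07919073 0.01114306]
```

View pics/t5.png

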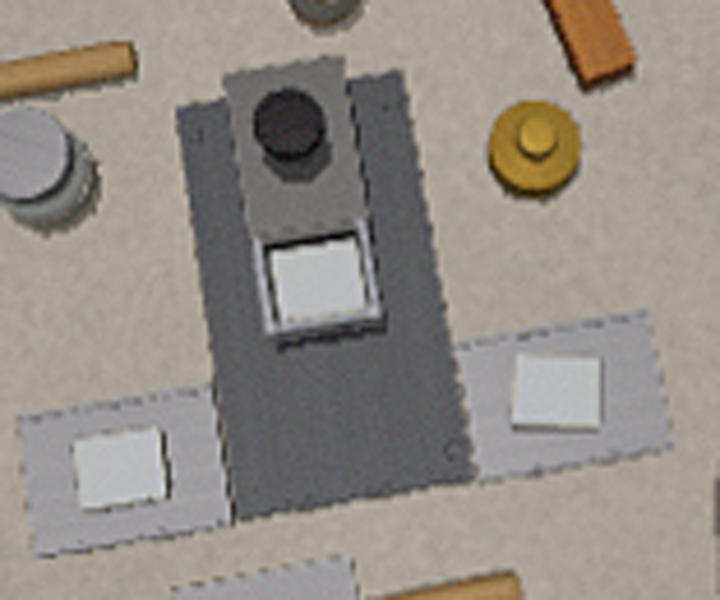

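The block at crop (120,467) lies flat near the centre of the left tray at (125,470). The plunger is up, the magazine is intact, and the parked block at (557,392) hasn't moved.

```bash
python3 -c "
from workcell import finish_job
print(finish_job())"
```

```text
the job is handed in; nothing more can be done
None
```

I pressed the plunger once to its stop and let it up, then pushed the dispensed block along the deck onto the empty tray. In the last picture it lies flat near the tray's centre, with the plunger up and the other things where they were; the job is handed in, and no verdict was returned.

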